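# Step the sample carousel back one notch

### The arm

A 7-joint arm with a two-finger parallel gripper is mounted at the origin on the work surface. World frame = base frame: x ahead of the robot, y to its left, z up, the work surface at z = 0. Lengths are in m, angles in rad, forces in N, time in s.
With the tool pointing down it reaches from about 0.375 to 0.925 m from the base axis. Payload 3.1 kg.
Tool frame: the origin (TCP) lies between the finger pads; the fingertips stand 19 mm ahead of it and the grasp point (between the pads) is the TCP; z points along the fingers, y is the direction in which the jaws open and shut (so a half turn about z gives the same grasp; the last joint's range is limited). The gripper opens to 85 mm and grips with 20 to 120 N. Pads are 22 mm wide; open, the fingers measure 114 mm over their backs; the gripper's body (76 mm by 85 mm) begins 54 mm behind the grasp point. The pads swing forward as they close: fully open they stand 13 mm farther back than shut.
Start: joints at [1.188, 0.383, 0.044, 1.598, -0.018, 1.161, -0.05], TCP at [0.183, -0.624, 0.25] pointing down, gripper open.
Joint ranges: [-2.61, 2.61], [-0.41, 2.15], [-1.48, 1.57], [0, 2.5], [-1.57, 4.71], [0.05, 1.97], [-2.85, 2.85]. Speed limits (rad/s): [2.79, 2.79, 3.14, 3.14, 3.14, 3.14, 3.14].

### API

Orientations are given as a unit quaternion [x, y, z, w].
In Python, from bench import move_ptp, movel, move_j, move_gripper, pause, inverse_kinematics, read_camera, camera_params, MotionError, sign_off, look_for, tip_of, read_time_s, read_qpos, read_joint_vel, read_effort, read_eef_pos, read_tcp_rot, read_ft_force, read_ft_torque, read_finger_gap gives the robot as it stands. Calls block until the motion is done:
- move_ptp(position, orientation): joint-space move of the TCP to a pose.
- movel(position, orientation=None, speed=0.15): straight line of the TCP; orientation=None keeps the orientation; speed is the mean speed in m/s.
- move_j(angles): joint-space move.
- move_gripper(opening, effort=None): finger opening in m; effort is the grip in N (None keeps the last); returns when the fingers have stopped.
- pause(seconds).
- inverse_kinematics(position, orientation): joint angles nearest the present ones, or None.
- read_camera(name): name is "side" or "top" or "wrist"; returns the picture (480x640x3 uint8, red, green, blue); there is no depth.
- camera_params(name): a dict with "K" (3x3 intrinsics, pixels), "camera_from_world" (4x4, takes a point from world to camera coordinates). Camera axes: x right, y down, z forward; pixel columns grow to the right and rows downward; lengths in m; the calibration is good to about 2 mm. The wrist camera is an equidistant fisheye: a pixel r from the principal point sees the ray r / f radians off the axis. A picture is of the moment at which its call begins: read the wrist's pose just before it. camera_params takes no time and is no camera call; for the wrist camera it gives the pose at the moment of the call.
A pose or a line that the arm cannot do raises MotionError and nothing moves.
- sign_off(): hands the job in, once; it reports no verdict.
Trained networks look in the newest picture that a camera, given by its name, has taken for a name from the list of things; names that differ only in an ending like _2 or _b are one class to them, and where a whole thing is asked for, a point or a joint stands for the part that bears it (a point fixed in the world has none). Each returns a list of dicts, best first, with "confidence" (0 to 1); they miss things now and then, are a little off and sometimes report something else, mostly with a low value. They report only what shows in the picture. A call takes as long as a camera call.
- look_for(camera, name): "at" ([column, row] in pixels, amid what is visible of it).
- tip_of(camera, name): "at" ([column, row] in pixels: a listed point, or the origin of a listed thing).
Readings, each from a call of its own:
- read_time_s(): time.
- read_qpos(): joint angles.
- read_joint_vel(): joint speeds.
- read_effort(): joint torques, N m.
- read_eef_pos(): TCP position.
- read_tcp_rot(): TCP orientation.
- read_ft_force(): force on the tool from outside, world axes, zero at the start.
- read_ft_torque(): the same for the moment, N m.
- read_finger_gap(): finger opening in m.
Only numpy, scipy, OpenCV 4.12 (cv2) and the standard library are available. Lean on these libraries where they do the work, as an engineer would, in place of code of your own. Each camera call takes 0.05 s, during which the arm holds its last target. There are 200 camera calls.

### The job

Bring the sample carousel back by one notch: with a fingertip push the thumb bar of its pawl outward, away from the wheel, until the pawl tips up out of the teeth and stays back, then push one of the upright pegs to turn the wheel clockwise (seen from above) by one notch. Then push the thumb bar back over towards the wheel so that the pawl drops fully into that next notch. Push only, lift nothing, and leave the amber bottle, the beaker and the dish where they stand.

Things in the scene. Friction and masses are not known exactly. Their poses are not given: they have to be found in the camera images.
- carousel: fixed sample carousel. Origin on the table under the vertical axle; +y axis points from axle to pawl. Grey foot 244 mm wide; white wheel 224 mm wide, upper face 37 mm above the table, with 8 food-sample dishes (27 mm wide, tops 8 mm above that face, 43 mm from the axle), four upright steel pegs and, at its edge (89 to 111 mm from the axle), eight metal saw teeth 12 mm high, 45 degrees apart
- wheel (a joint): wheel turn (rad), growing counter-clockwise from above (forward); backward is negative. A notch is 0.785. Starts at 0.02 to 0.10. With the pawl seated it has free play: 0 to 0.12 at first, -0.785 to -0.665 one notch back. Upright tooth faces block backward turning when the pawl is down; pawl up, it turns with friction and stays put. Forward turning lifts the pawl on the tooth slopes
- pawl (a joint): pawl tilt (rad) about a level hinge: 0 down, nose in a notch; grows as the thumb bar is pushed outward and the nose rises; 1.1 is back on its stop. The bar is weighted: let go below about 0.5 the pawl falls down, above about 0.65 it falls back and stays up. Above 0.28 the nose clears the teeth; lying on top of a tooth it reads about 0.25
- thumb_bar (a point): centre of the pawl's steel thumb bar, a level cylinder 18 mm in diameter and 50 mm long, along the carousel's x axis, on a 10 mm thick stem 75 mm from the hinge. Pawl down: 122 mm from the axle (carousel y), 122 mm above the table, leaning towards the wheel; pawl back: 200 mm from the axle, 115 mm up. About 1 N moves it
- pawl_hinge (a point): middle of the pawl's hinge, at x 0, y 155 mm, height 55 mm in the carousel's frame; two aluminium cheeks hold it, 34 mm wide over all, 65 mm tall. The hinge runs along the carousel's x axis
- pawl_nose (a point): middle of the underside of the pawl's nose, a dark steel block 14 mm wide (carousel x), 22 mm long and 22 mm high; pawl down it is 100 mm from the axle
- peg_a (a point): centre of the top of one of the four equal upright steel pegs on the wheel (14 mm diameter, 45 mm tall, from 37 to 82 mm above the table); they stand 72 mm from the wheel's axle, 90 degrees apart; pushing a peg sideways turns the wheel (about 3 N at the peg)
- peg_b (a point): centre of the top of one of the four equal upright steel pegs on the wheel (14 mm diameter, 45 mm tall, from 37 to 82 mm above the table); they stand 72 mm from the wheel's axle, 90 degrees apart; pushing a peg sideways turns the wheel (about 3 N at the peg)
- peg_c (a point): centre of the top of one of the four equal upright steel pegs on the wheel (14 mm diameter, 45 mm tall, from 37 to 82 mm above the table); they stand 72 mm from the wheel's axle, 90 degrees apart; pushing a peg sideways turns the wheel (about 3 N at the peg)
- peg_d (a point): centre of the top of one of the four equal upright steel pegs on the wheel (14 mm diameter, 45 mm tall, from 37 to 82 mm above the table); they stand 72 mm from the wheel's axle, 90 degrees apart; pushing a peg sideways turns the wheel (about 3 N at the peg)
- amber_bottle: bystander: amber glass bottle 64 mm wide, 120 mm tall, standing on the table; origin at its underside
- beaker: bystander: clear beaker 68 mm wide, 95 mm tall; origin at its underside
- dish: bystander: white ceramic dish 90 mm wide, 18 mm tall; origin at its underside

How it is judged:
By the outcome, as a careful person would: the job done as asked, in the order asked, and still so for the second after the job is handed in, with the robot touching nothing.
It also fails if it takes over 61 s, if anything falls off the work surface, if the arm or the gripper's body presses on something with over 40 N, if the wrist force passes 120 N, or if a joint passes its speed limit or range.

## Working session

There is one attempt and no reset: what is moved stays moved. The work goes in short steps, each a Python script; the robot and the scene stay as the last script left them, time stands still between calls to the robot, and variables do not carry over. Pictures are saved under pics/ and viewed, about 8 in all and at most 12, crops included, and the job is handed in when it is done.

```bash
mkdir -p pics; cat > h.py <<'E'
import numpy as np, cv2
from bench import *
def snap(cam,fn=None):
    im=read_camera(cam)
    if fn: cv2.imwrite('pics/'+fn,im[:,:,::-1])
    return im
def ray(cam,uv):
    p=camera_params(cam);K=np.array(p['K']);T=np.array(p['camera_from_world'])
    d=np.linalg.inv(K)@[uv[0],uv[1],1]
    return -T[:3,:3].T@T[:3,3], T[:3,:3].T@d
def atz(cam,uv,z):
    o,d=ray(cam,uv); return o+d*(z-o[2])/d[2]
def proj(cam,P):
    p=camera_params(cam);T=np.array(p['camera_from_world']);q=np.array(p['K'])@(T[:3,:3]@np.array(P)+T[:3,3]);return q[:2]/q[2]
E
python3 - <<'E'
from h import *
print(read_time_s(),read_eef_pos(),read_tcp_rot())
a=snap('side','s1.png');b=snap('top','t1.png')
Z=dict(carousel=0,thumb_bar=.122,pawl_hinge=.055,peg_a=.082,amber_bottle=0,beaker=0,dish=0,pawl_nose=.04)
for c in('side','top'):
  for n,z in Z.items():
    for r in tip_of(c,n)[:4]: print(c,n,np.round(r['at']),round(r['confidence'],2),np.round(atz(c,r['at'],z),3))
E
```

```text
0.0 [ 0.18238365 -0.62296297  0.24885642] [ 9.89871921e-01  1.41957220e-01 -2.39338203e-04 -1.29269445e-03]
side carousel [352. 248.] 0.96 [ 0.526 -0.111  0.   ]
side carousel [338. 200.] 0.4 [ 0.698 -0.333  0.   ]
side carousel [327. 221.] 0.27 [ 0.659 -0.2    0.   ]
side thumb_bar [329. 232.] 0.77 [0.529 0.014 0.122]
side pawl_hinge [326. 262.] 0.91 [0.519 0.047 0.055]
side peg_a [325. 221.] 0.91 [ 0.597 -0.082  0.082]
side peg_a [355. 211.] 0.84 [ 0.551 -0.169  0.082]
side peg_a [381. 222.] 0.58 [ 0.463 -0.152  0.082]
side peg_a [338. 199.] 0.4 [ 0.626 -0.206  0.082]
side amber_bottle [411. 216.] 0.89 [ 0.452 -0.356  0.   ]
side beaker [199. 358.] 0.77 [0.611 0.417 0.   ]
side dish [338. 198.] 0.88 [ 0.701 -0.343 -0.   ]
side dish [334. 256.] 0.42 [ 0.551 -0.055  0.   ]
side pawl_nose [333. 253.] 0.73 [ 0.531 -0.013  0.04 ]
top carousel [401. 252.] 0.79 [ 0.527 -0.105  0.   ]
top thumb_bar [344. 245.] 0.83 [0.522 0.02  0.122]
top thumb_bar [391. 216.] 0.21 [ 0.58  -0.073  0.122]
top pawl_hinge [334. 252.] 0.9 [0.521 0.042 0.055]
top peg_a [425. 279.] 0.95 [ 0.457 -0.141  0.082]
top peg_a [438. 229.] 0.87 [ 0.559 -0.172  0.082]
top peg_a [389. 216.] 0.84 [ 0.588 -0.074  0.082]
top amber_bottle [513. 287.] 0.65 [ 0.445 -0.341  0.   ]
top dish [503. 171.] 0.85 [ 0.706 -0.339  0.   ]
top pawl_nose [358. 248.] 0.91 [ 0.53  -0.009  0.04 ]
top pawl_nose [514. 288.] 0.56 [ 0.44  -0.331  0.04 ]
```

View pics/t1.png

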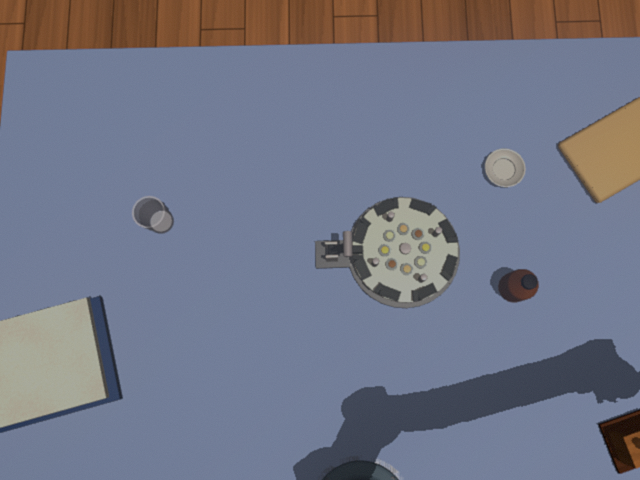

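View pics/s1.png

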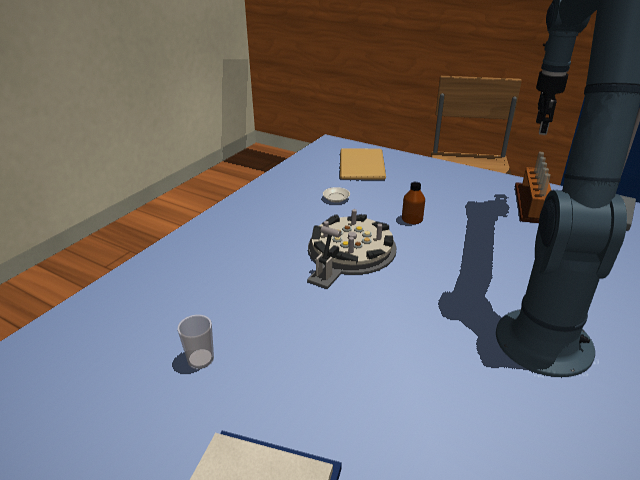

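Top picture: the carousel is centred near (403,250), with its pawl to the left (thumb bar at 345,243), so carousel +y is about world +y. The pegs are at about (389,216), (437,230), (424,279) and (375,262). The bottle (518,285), dish (505,169) and beaker (150,212) are clear of the work. The side view agrees. Next I'll go above the carousel and refine with the wrist camera.

```bash
cat >> h.py <<'E'
def q(psi): return [np.cos(psi/2),np.sin(psi/2),0,0]
def wray(uv,p):
    K=np.array(p['K']);T=np.array(p['camera_from_world'])
    v=np.array([(uv[0]-K[0,2])/K[0,0],(uv[1]-K[1,2])/K[1,1]]);r=np.linalg.norm(v)
    d=np.array([*(v/r*np.sin(r)),np.cos(r)]) if r>1e-9 else np.array([0,0,1.])
    return -T[:3,:3].T@T[:3,3], T[:3,:3].T@d
def watz(uv,p,z):
    o,d=wray(uv,p); return o+d*(z-o[2])/d[2]
def wlook(names,fn=None):
    p=camera_params('wrist'); snap('wrist',fn)
    for n,z in names.items():
        for r in tip_of('wrist',n)[:5]: print(n,np.round(r['at']),round(r['confidence'],2),np.round(watz(r['at'],p,z),4))
E
python3 - <<'E'
from h import *
move_gripper(0.0)
for s in(1,-1):
  j=inverse_kinematics([.52,-.07,.30],q(s*np.pi/2)); print(s,None if j is None else np.round(j,2))
psi=np.pi/2
try: move_ptp([.52,-.07,.30],q(psi))
except MotionError as e: print(e); move_ptp([.52,-.07,.30],q(-psi))
print(read_time_s(),read_eef_pos(),read_tcp_rot())
wlook(dict(carousel=0,thumb_bar=.122,pawl_hinge=.055,peg_a=.082,pawl_nose=.04),'w1.png')
E
```

```text
1 [ 0.59  0.14 -0.58  1.82  0.08  1.21 -0.02]
-1 [-1.14  0.32  1.42  1.88 -0.33  1.23 -2.75]
3.9833 [ 0.51989084 -0.0719566   0.29976076] [ 7.08292342e-01  7.05919176e-01 -2.71851329e-04 -2.81926139e-05]
carousel [324. 229.] 0.75 [ 0.5309 -0.1115  0.    ]
thumb_bar [324. 116.] 0.71 [0.5271 0.0142 0.122 ]
pawl_hinge [322.  87.] 0.86 [0.5274 0.0462 0.055 ]
peg_a [260. 277.] 0.96 [ 0.4652 -0.1387  0.082 ]
peg_a [292. 174.] 0.83 [ 0.4983 -0.0368  0.082 ]
peg_a [392. 211.] 0.76 [ 0.5932 -0.0718  0.082 ]
peg_a [354. 306.] 0.7 [ 0.56  -0.172  0.082]
pawl_nose [323. 139.] 0.7 [ 0.5279 -0.0056  0.04  ]
```

View pics/w1.png

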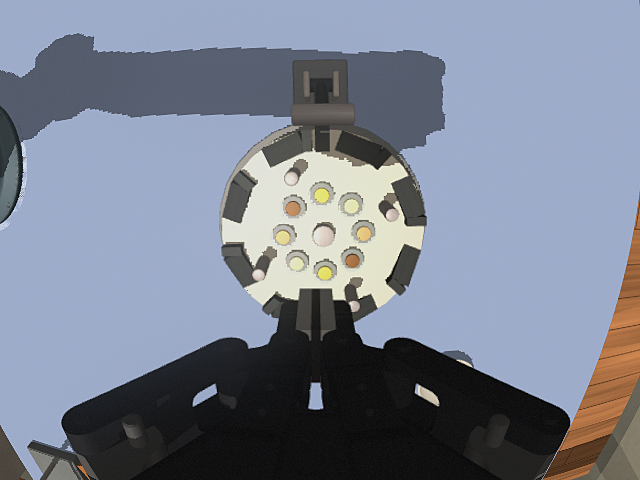

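Wrist view: axle at (323,235), bar at (323,113), pegs at (291,177), (392,214), (259,274) and (354,306). This gives the axle at about (0.528,-0.106), carousel yaw about 0.8°, and the peg circle at about 26° in world axes. Next I push the bar outward.

```bash
cat >> h.py <<'E'
YAW=0.014; AX=np.array([.527,-.1055]); PSI=np.pi/2+YAW
def W(x,y,z): # carousel -> world
    c,s=np.cos(YAW),np.sin(YAW); return [AX[0]+c*x-s*y, AX[1]+s*x+c*y, z]
def go(x,y,tipz,speed=.15): movel(W(x,y,tipz+.019),q(PSI),speed=speed)
def f(): return np.round(read_ft_force(),1)
E
python3 - <<'E'
from h import *
go(0,.083,.20); go(0,.083,.112,.1); print(f())
for y in np.arange(.09,.176,.012):
    go(0,y,.113+(.004 if y>.12 else 0),.06); print(round(y,3),f())
go(0,.15,.117,.15); go(0,.12,.16); go(0,.0,.25)
pause(.3);print(read_time_s())
wlook(dict(thumb_bar=.115,peg_a=.082,carousel=0),'w2.png')
E
```

```text
[-0.6  0.2  0.1]
0.09 [ 0.4  0.1 -0.3]
0.102 [-0.2  0.  -0.6]
0.114 [ 0.4 -0.4 -0.6]
0.126 [ 0.3 -0.5  0.2]
0.138 [ 0.  -0.4 -0.9]
0.15 [-0.   0.1  0.1]
0.162 [ 0.3 -0.2 -0.3]
0.174 [-0.5  0.7 -0.1]
11.075
peg_a [282. 136.] 0.92 [ 0.4982 -0.0354  0.082 ]
peg_a [246. 256.] 0.92 [ 0.4657 -0.14    0.082 ]
peg_a [350. 291.] 0.83 [ 0.5604 -0.1725  0.082 ]
peg_a [396. 186.] 0.74 [ 0.5951 -0.0752  0.082 ]
carousel [316. 204.] 0.78 [ 0.5283 -0.1077  0.    ]
```

View pics/w2.png

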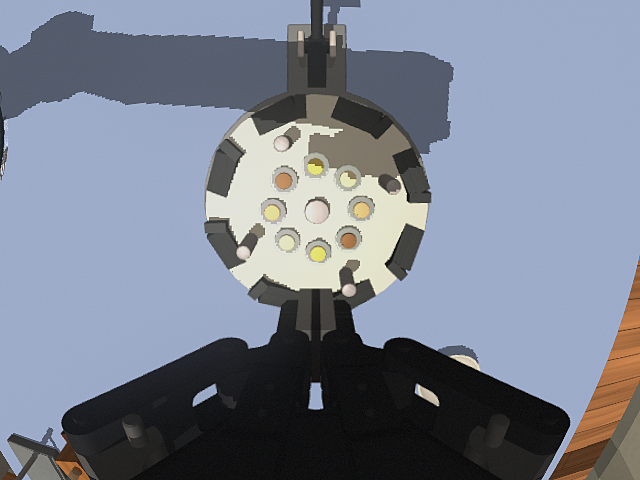

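The pawl is back on its stop: the stem points outward at (317,15) and the nose is out of the teeth. The pegs haven't moved. Now I push the near peg (245,252) in +y, which is clockwise.

```bash
cat >> h.py <<'E'
def wheel(fn=None):
    p=camera_params('wrist'); snap('wrist',fn); P=np.array([watz(r['at'],p,.082)[:2] for r in tip_of('wrist','peg_a') if r['confidence']>.35])
    c=AX+[.002,0]; a=[(np.degrees(np.arctan2(*(v-c)[::-1])-YAW))%90 for v in P]
    print('pegs',np.round(P,4).tolist(),'r',np.round(np.linalg.norm(P-c,axis=1),4),'ang',np.round(a,1))
E
python3 - <<'E'
from h import *
go(-.066,-.072,.12,.2); go(-.066,-.072,.058,.1); print(f())
for y in(-.05,-.03,-.01,0.0):
    go(-.066,y,.058,.05); print(y,f(),np.round(read_eef_pos(),4))
go(-.066,-.02,.058,.15);go(-.04,-.04,.2,.2)
go(0,.0,.25,.2);pause(.2);print(read_time_s());wheel('w3.png')
E
```

```text
[ 0.2 -0.7 -1.4]
-0.05 [-0.   0.6  0.2] [ 0.4618 -0.1561  0.0771]
-0.03 [-1.5 -1.4 -1.5] [ 0.4611 -0.1367  0.0768]
-0.01 [ 1.1 -0.3 -0.6] [ 0.4626 -0.1154  0.0774]
0.0 [0.3 0.4 0.3] [ 0.4616 -0.1057  0.0773]
16.9333
pegs [[0.5099, -0.1739], [0.4619, -0.0877], [0.5989, -0.1249], [0.5476, -0.0342]] r [0.071  0.0694 0.0725 0.0737] ang [73.6 74.4 73.7 74.6]
```

View pics/w3.png

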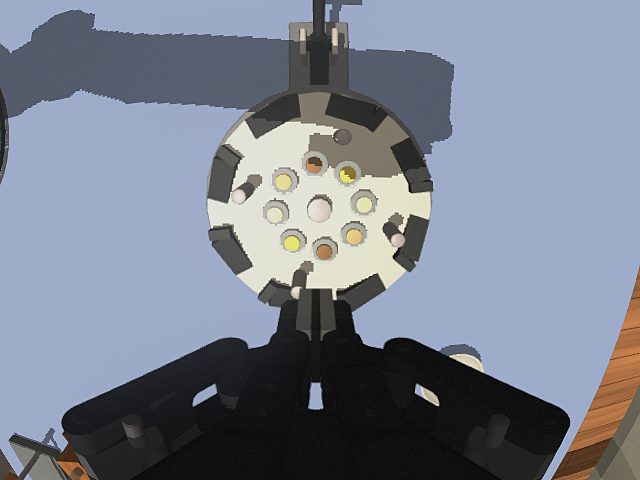

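The wheel turned 40.7° clockwise, with the pegs now at (239,195), (342,137), (398,240) and (296,293). The teeth sit about 0.06–0.07 rad short of a full notch relative to before, so w is about -0.67. I'll push about 3.5 mm more, check, then bring the bar back.

```bash
python3 - <<'E'
from h import *
go(-.066,-.025,.12,.25); go(-.066,-.025,.058,.12)
go(-.066,-.005,.058,.08); go(-.066,.0035,.058,.03); print(f(),np.round(read_eef_pos(),4))
go(-.066,-.02,.058,.15);go(-.04,-.03,.2,.25)
go(0,.0,.25,.25);pause(.2);wheel('w4.png')
print(read_time_s())
E
```

```text
[ 1.5 -2.1 -0.4] [ 0.4614 -0.1031  0.0771]
pegs [[0.5978, -0.1285], [0.508, -0.1742], [0.4605, -0.0859], [0.5501, -0.0327]] r [0.0725 0.0719 0.0712 0.0758] ang [70.7 72.2 73.2 73. ]
21.0417
```

```bash
python3 - <<'E'
from h import *
go(0,.1,.2,.25);go(0,.245,.19,.25); go(0,.245,.106,.12); print(f())
for y,z in((.225,.106),(.205,.112),(.19,.116),(.175,.118),(.16,.118),(.15,.116)):
    go(0,y,z,.06); print(y,f())
pause(.3)
go(0,.2,.13,.2);go(0,.2,.2,.2);go(0,.02,.25,.25);pause(.2)
wlook(dict(thumb_bar=.122,pawl_nose=.04,pawl_hinge=.055));wheel('w5.png')
snap('side','s5.png');
for n,z in dict(thumb_bar=.122,pawl_nose=.04,pawl_hinge=.055,amber_bottle=0,beaker=0,dish=0).items():
  for r in tip_of('side',n)[:1]: print(n,np.round(r['at'],1),round(r['confidence'],2),np.round(atz('side',r['at'],z),3))
print(read_time_s())
import numpy as np
s=cv2.imread('pics/s5.png')[190:300,280:420];w=cv2.imread('pics/w5.png')[60:320,190:450]
cv2.imwrite('pics/c5.png',np.hstack([cv2.resize(s,(420,330),interpolation=cv2.INTER_CUBIC),cv2.resize(w,(330,330))]))
E
```

```text
[-0.9 -0.4  0.3]
0.225 [0.7 0.5 0. ]
0.205 [ 0.2  0.3 -0. ]
0.19 [-0.5  1.4 -0.5]
0.175 [-0.3 -0.4  0.1]
0.16 [-0.2  0.7  0.1]
0.15 [ 0.4 -0.5  0.3]
thumb_bar [318.  97.] 0.72 [0.5272 0.0155 0.122 ]
pawl_nose [316. 126.] 0.95 [ 0.5259 -0.0042  0.04  ]
pawl_hinge [318.  69.] 0.85 [0.5263 0.0485 0.055 ]
pegs [[0.5989, -0.1275], [0.5494, -0.0363], [0.5081, -0.1744], [0.4597, -0.0859]] r [0.0733 0.0721 0.072  0.072 ] ang [71.7 72.7 72.3 73.4]
thumb_bar [331.6 232.6] 0.84 [0.521 0.015 0.122]
pawl_nose [331.6 252.3] 0.64 [ 0.537 -0.014  0.04 ]
pawl_hinge [325.1 263.9] 0.75 [0.515 0.057 0.055]
amber_bottle [411.3 218. ] 0.68 [ 0.449 -0.346  0.   ]
beaker [198.5 359.8] 0.84 [ 0.608  0.422 -0.   ]
dish [334.5 198.4] 0.75 [ 0.711 -0.336  0.   ]
28.6917
```

View pics/c5.png

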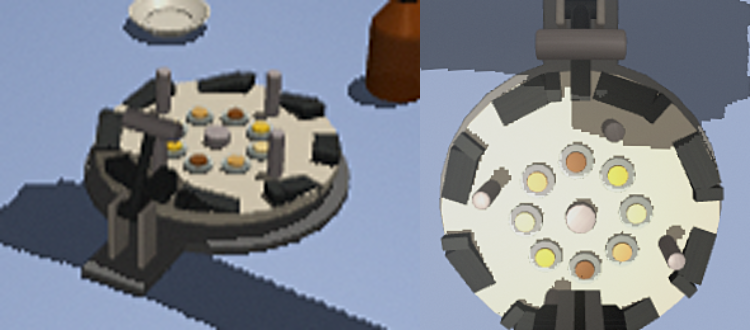

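The bar is at the same place as at the start (carousel y about 122 mm), and the nose at (580,80) sits in the gap between two teeth. I'll zoom in to compare the nose and teeth before and after.

```bash
python3 - <<'E'
import cv2,numpy as np
a=cv2.imread('pics/w1.png')[90:170,273:373];b=cv2.imread('pics/w5.png')[75:155,268:368]
cv2.imwrite('pics/c6.png',np.hstack([cv2.resize(i,(400,320),interpolation=cv2.INTER_CUBIC) for i in(a,b)]))
E
```

```text
(no output)
```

View pics/c6.png

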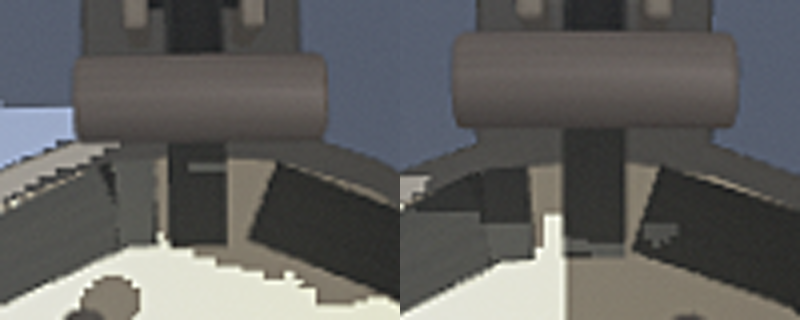

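Zoom: before, the upright face was about 2.6 mm left of the nose. Now it is about 7 mm left, out of about 12 mm of free play, and the nose is down in the gap, so w is about -0.71. The arm is clear, so I'm handing in.

```bash
python3 -c "
from h import *
print(f(),read_time_s()); sign_off()"
```

```text
[0.5 0.  0.4] 28.6917
the job is handed in; nothing more can be done
```

The carousel is back by one notch with the pawl seated again, and the job was handed in at 28.7 s.

I pushed the thumb bar outward until the pawl stayed back. I then turned the wheel clockwise by pushing one peg in two strokes, and pushed the bar back so the pawl dropped into the next notch.

**Last checks:**
- **Wheel:** it turned about 42°, to roughly -0.70 to -0.715 rad, inside the -0.785 to -0.665 window. Single peg readings scattered by about 1 to 2°.
- **Pawl:** the thumb bar is within about 1 mm of its starting position (it would sit about 17 mm farther out if the nose lay on a tooth). The nose shows down in the gap, about 7 mm from the upright tooth face, with a narrower gap on the slope side.
- **Bystanders:** the side camera puts the bottle, beaker and dish where they started, within about 1 cm, which is its measuring noise.
- **Forces:** wrist readings between pushes stayed below about 3 N. The arm was clear of everything at hand-in.

Before the move, the cameras disagreed by up to 7 mm on the axle position, so I used a value in between. I judged the pawl seated from the pictures only; I did not nudge the wheel to confirm it.

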